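# Set the tube shaker's speed dial and start it

### The arm

A 6-joint arm with a two-finger parallel gripper is mounted at the origin on the work surface. World frame = base frame: x ahead of the robot, y to its left, z up, the work surface at z = 0. Lengths are in mm, angles in rad, forces in N, time in s.
With the tool pointing down it reaches from about 350 to 725 mm from the base axis. Payload 4.3 kg.
Tool frame: the origin (TCP) lies midway between the tips of the shut fingers; the grasp point (between the pads) lies 19 mm behind it; z points along the fingers, y is the direction in which the jaws open and shut (so a half turn about z gives the same grasp; the last joint's range is limited). The gripper opens to 85 mm and grips with 20 to 120 N. Pads are 22 mm wide; open, the fingers measure 114 mm over their backs; the gripper's body (76 mm by 85 mm) begins 54 mm behind the grasp point. The pads swing forward as they close: fully open they stand 13 mm farther back than shut.
Start: joints at [1.033, 0.377, 0.081, 1.274, 0, 1.46], TCP at [238.563, 523.218, 206.529] pointing down, gripper open.
Joint ranges: [-2.72, 2.72], [-0.84, 1.66], [-1.02, 1.22], [-1.77, 2.12], [-1.37, 1.28], [-3.14, 3.14]. Speed limits (rad/s): [2.57, 2.57, 3.14, 3.14, 3.14, 3.14].

### API

Orientations are given as a rotation vector (axis times angle).
In Python, from plant import env gives the robot as it stands.
- The arm moves only by the tool servo_tool, never from a script. Its argument "increments" is a list of rows, each a list of 5 numbers: the opening, from 0 (shut) to 1 (fully open), then the shift along the tool's x, y, z in m, then the turn about the tool's z in rad. A call has 1 to 20 rows; each row is the pose to reach, as a shift and turn from the pose commanded when the call began, along the tool's axes at that moment; what a row does not reach only later rows make up. A row lasts 1/12 s, in which the tool goes at most 41.7 mm and 7.16 degrees, less where a joint would pass 70% of its speed; a pose out of reach is approached as far as the arm can. A call with a gripper value outside its range is refused whole. The fingers move at their own pace and stop on an object; the grip force is fixed at half the most. Time passes only in rows, so rows that repeat a pose let the fingers close. It gives the time, the measured TCP pose, the force and the opening at its end, in the units of the state.
- env.get_obs(): the state, without advancing time (a new reading comes with each control period).
- env.read_camera(name): name is "scene" or "side" or "wrist"; returns a dict with "frame" (400x640x3 uint8, red, green, blue), "fov_y" (degrees; the focal length in pixels is half the picture's height over the tangent of half this angle, whatever the lens; pixels are square), "cx", "cy" (the principal point, pixels), "R" (3x3) and "t" (3): a world point X has camera coordinates R X + t. Camera axes: x right, y down, z forward; pixel columns grow to the right and rows downward; lengths in mm; the calibration is good to about 2 mm. A picture is of the moment at which its call begins. There is no depth.
- env.sign_off(): hands the job in, once; it reports no verdict.
The state is a dict: "t": time; "qpos": joint angles; "joint_vel": joint speeds; "tau": joint torques, N m; "eef_pos": TCP position; "tcp_rot": TCP orientation; "force": force on the tool from outside, world axes, zero at the start; "moment": the same for the moment, N m; "gripper_width": finger opening in mm.
Only numpy, scipy, OpenCV 4.12 (cv2) and the standard library are available. Lean on these libraries where they do the work, as an engineer would, in place of code of your own. Each camera call takes 0.05 s, during which the arm holds its last target.

### The job

Turn the tube shaker's speed dial to setting 5, which is the fifth click clockwise from the red off mark, by pushing the side of its pointer gently with a fingertip, without gripping it. Then press the green start key fully down and let it come back up. Leave the tube rack, the steel rotor lid and the bottle standing where they are.

Things in the scene. Friction and masses are not known exactly. Their poses are not given: they have to be found in the camera images.
- shaker: white tube shaker fixed to the bench, 200 mm along its x, 280 mm along y, flat deck 70 mm above the bench. Origin: centre of its underside, z up; at yaw 0 its front (-x) faces the robot, y to the robot's left. On the deck: dial axis at (x -20, y +68) mm, start key at (-70, -12) mm, fixed yellow tube block 110 x 80 mm at (+20, -80) mm, rising with its tubes 50 mm above the deck.
- dial_centre (a point): point on the dial's vertical axis, 37 mm above the deck, level with the top of its pointer. The dial is a black disc 80 mm across, its top 7 mm above the deck, with an upright white bar 12 mm thick on it (from 7 to 37 mm above the deck) running from 20 mm behind the axis to 42 mm in front; the long end, with an orange line on top, is the pointer. Nothing else stands within 68 mm of the axis.
- pointer_tip (a point): top of the pointer's long end, 42 mm from the dial axis, 37 mm above the deck; turns with the dial. A sprung detent holds each setting: pushing the bar's side 30 mm from the axis takes 2 to 4 N, and a little beyond half-way between two settings the dial snaps forward by itself into the next and stays there.
- dial (a joint): dial angle in rad, growing clockwise seen from above; 0 = off. Eight settings (off, 1 to 7), a click every 0.5236 rad (30 degrees): setting 5 = 2.618. End stops just outside 0 and 3.665. At 0 the pointer stands 105 degrees counter-clockwise of the shaker's +x axis, at setting 5 45 degrees clockwise of +x. It starts at off, 1 or 2.
- off_mark (a point): red square on the flat black scale round the dial, 56 mm from the axis: where the pointer aims at off. White bars, longer with each setting, mark 1 to 7 clockwise from it, 45 to 61 mm from the axis.
- start_key_top (a point): centre of the top face of the round green start key, 28 mm across, its top 10.5 mm above the deck when up.
- start_key (a joint): travel of the start key in m: 0 up, 0.005 fully down; it moves straight down, springs back by itself and takes about 4 N to press fully.
- tube_rack: loose yellow tube rack with clear tubes, 104 x 215 mm, 67 mm high with the tubes, right of the shaker. Origin: centre of the underside. Leave it alone.
- rotor_lid: loose round steel rotor lid with a small knob, 100 mm across, 48 mm high, left of the shaker. Origin: centre of the underside. Leave it alone.
- bottle: loose amber bottle with blue cap, 56 mm across, 110 mm high, left of the shaker. Origin: centre of the underside. Leave it alone.

How it is judged (in metres and radians):
On the way, in this order (a step that is already met when the one before it is completed fails the run):
1. the dial rests at setting 5 (within 0.14 rad) (value of joint dial between 2.478 and 2.758 rad), for 0.2 s.
2. the start key is pressed down (at least 4 mm of 5 mm) (value of joint start_key above 0.004 m), for 0.05 s.
At the end, for the whole second after the job is handed in: the dial stands still at setting 5 (2.618 rad, within 0.14 rad), the start key has been pressed and is up again (within 1 mm), and the rack, rotor lid and bottle are within 20 mm of where they stood (all of step 1 and velocity of joint dial between -0.1 and 0.1 rad/s and value of joint start_key below 0.001 m and distance of each of tube_rack, rotor_lid, bottle from where it was at the start of the episode below 0.02 m); the robot touches nothing.
It fails at once if the start key is pressed while the dial is not at setting 5 (value of joint start_key above 0.003 m and not (value of joint dial between 2.478 and 2.758 rad)).
It fails at once if the dial is gripped or forced: more than 20 N between fingers and dial (contact force between the fingers and dial above 20 N).
It fails at once if a bystander is pushed, lifted or tipped (distance of any of tube_rack, rotor_lid, bottle from where it was at the start of the episode above 0.02 m or angle between any of tube_rack, rotor_lid, bottle's own z axis and vertical above 0.35 rad).
It also fails if it takes over 51 s, if anything falls off the work surface, if the arm or the gripper's body presses on something with over 40 N, if the wrist force passes 120 N, or if a joint passes its speed limit or range.

## Working session

There is one attempt and no reset: what is moved stays moved. The work goes in short steps, Python scripts to look and compute and a tool call to move; the robot and the scene stay as the last step left them, time stands still between calls to the robot, and variables do not carry over. Pictures are saved under pics/ and viewed, and the job is handed in when it is done.

Besides the shell and the picture viewer there is one more tool, called after "Request:" by a JSON object that holds its "method" and its "body". servo_tool: Moves the arm, as the interface text tells. Its arguments: {"type":"object","properties":{"increments":{"type":"array","items":{"type":"array","items":{"type":"number"}}}},"required":["increments"]}

```bash
mkdir -p pics; ls
cat > h.py <<'E'
from plant import env
import cv2, numpy as np, json
def snap(n,tag):
    c=env.read_camera(n); cv2.imwrite(f'pics/{tag}.png',cv2.cvtColor(c['frame'],cv2.COLOR_RGB2BGR))
    np.savez(f'pics/{tag}.npz',**{k:np.array(v) for k,v in c.items()}); return c
def f(c): return 200/np.tan(np.radians(float(c['fov_y']))/2)
def proj(c,X):
    p=np.asarray(c['R'])@np.asarray(X,float)+np.asarray(c['t']); return f(c)*p[:2]/p[2]+[float(c['cx']),float(c['cy'])]
def back(c,u,v,z):
    d=np.array([(u-float(c['cx']))/f(c),(v-float(c['cy']))/f(c),1]); R=np.asarray(c['R']);d=R.T@d;o=-R.T@np.asarray(c['t'])
    return o+d*(z-o[2])/d[2]
E
python3 - <<'E'
from h import *
for n in ['scene','side','wrist']:
    c=snap(n,n+'0'); print(n,c['fov_y'],-np.array(c['R']).T@c['t'])
print(env.get_obs())
E
```

```text
pics
scene 43.90111199829845 [1267.20222003  600.62890831  830.85144739]
side 45.798339389506594 [510.38337747 822.29870915 760.1810654 ]
wrist 67.78027532821076 [162.01476571 557.59188064 373.66225914]
{'t': 0.15, 'qpos': array([1.03268992e+00, 3.77963913e-01, 7.99814596e-02, 1.27443819e+00,
       3.10016195e-05, 1.46047656e+00]), 'joint_vel': array([-0.00094654, -0.00295721,  0.00415234, -0.00040223, -0.00014541,
        0.00213499]), 'tau': array([ 5.89468527e-04, -4.64034390e+01,  2.70170599e+01,  1.39147599e-02,
       -6.52009135e-05, -7.26394603e-06]), 'eef_pos': array([238.26227999, 522.7237373 , 205.75522249]), 'tcp_rot': array([-6.66737379e-01, -3.06946646e+00,  2.40260623e-03]), 'force': array([-1.08510136, -0.24609103, -0.30820177]), 'moment': array([-0.01712327,  0.04816621,  0.05386241]), 'gripper_width': 85.50534036166889}
```

View pics/scene0.png

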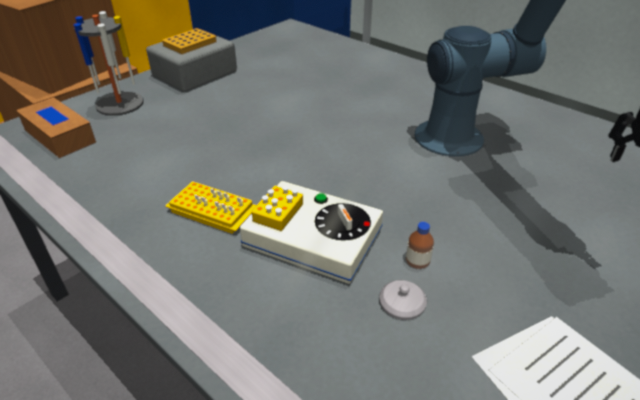

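View pics/side0.png

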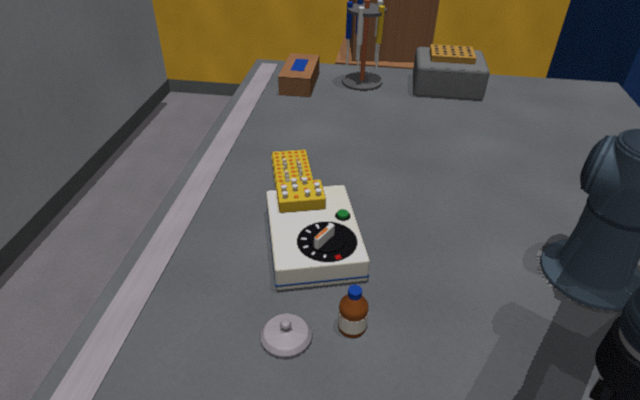

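View pics/wrist0.png

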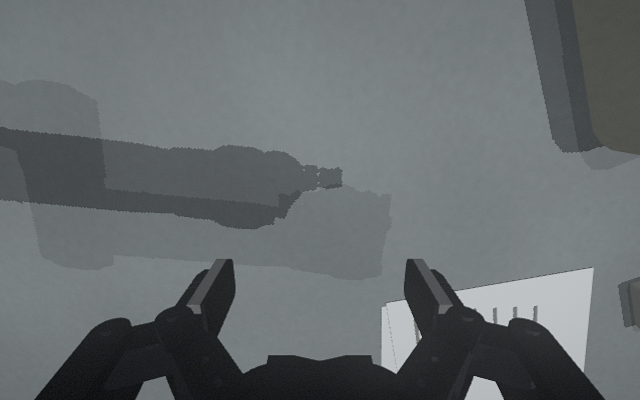

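The scene view shows the shaker near (315,230), with the dial at about (343,220) and the green key at (321,198). The side view shows the dial at about (327,241), the key at (343,215) and the red mark at (338,257). The bottle and lid stand to the left of the shaker, and the rack to the right. Next I'll enlarge these areas.

Run:
```python
from h import *
a=cv2.imread('pics/scene0.png')[170:290,230:390]; cv2.imwrite('pics/sc_z.png',cv2.resize(a,None,fx=5,fy=5,interpolation=cv2.INTER_CUBIC))
a=cv2.imread('pics/side0.png')[175:295,250:390]; cv2.imwrite('pics/si_z.png',cv2.resize(a,None,fx=5,fy=5,interpolation=cv2.INTER_CUBIC))
for n in ['scene','side']:
    c=np.load(f'pics/{n}0.npz'); h=cv2.cvtColor(c['frame'],cv2.COLOR_RGB2HSV)
    for nm,lo,hi,z in [('green',(50,120,40),(75,255,255),80.5),('red',(0,200,90),(4,255,255),70.),('red2',(174,150,90),(180,255,255),70.),('blue',(108,150,60),(122,255,255),110)]:
        m=cv2.inRange(h,lo,hi); k,l,s,ce=cv2.connectedComponentsWithStats(m)
        for i in range(1,k):
            if s[i,4]>5 and 120<ce[i][1]<330 and 250<ce[i][0]<450: print(n,nm,s[i],ce[i],back(c,*ce[i],z))
```

```text
scene green [315 194  12   9  76] [320.43421053 197.75      ] [572.64705404 -26.99764819  80.5       ]
scene red [364 221   6   5  24] [366.125      223.16666667] [561.65306348 104.98634353  70.        ]
scene blue [418 222  11   9  75] [423.21333333 225.93333333] [522.75011997 228.26832891 110.        ]
side green [337 210  12   9  83] [342.34939759 214.09638554] [566.95376457 -27.00650723  80.5       ]
side red [335 254   7   6  25] [337.8  256.52] [563.04101111 103.0074671   70.        ]
side blue [348 285  14  15 165] [354.50909091 291.6969697 ] [519.93335592 231.81104964 110.        ]
```

```bash
sleep 1
```

```text
(no output)
```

View pics/sc_z.png

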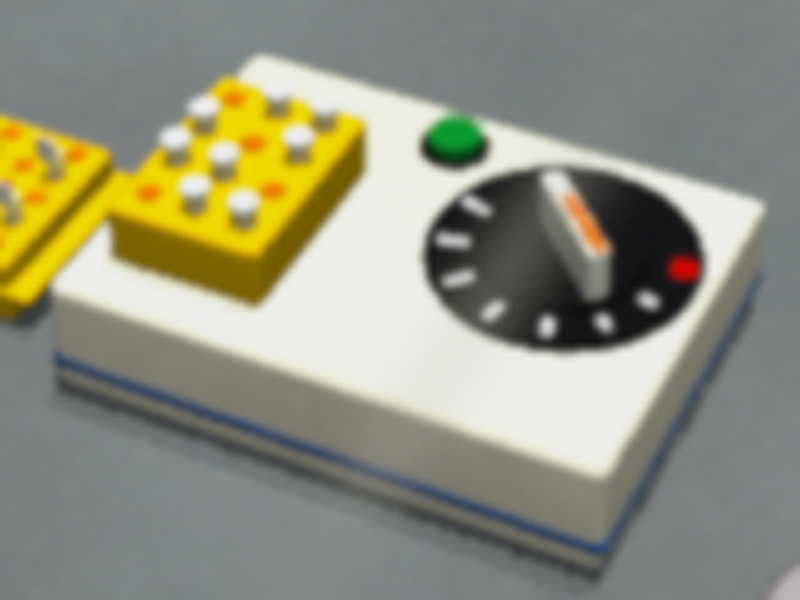

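View pics/si_z.png

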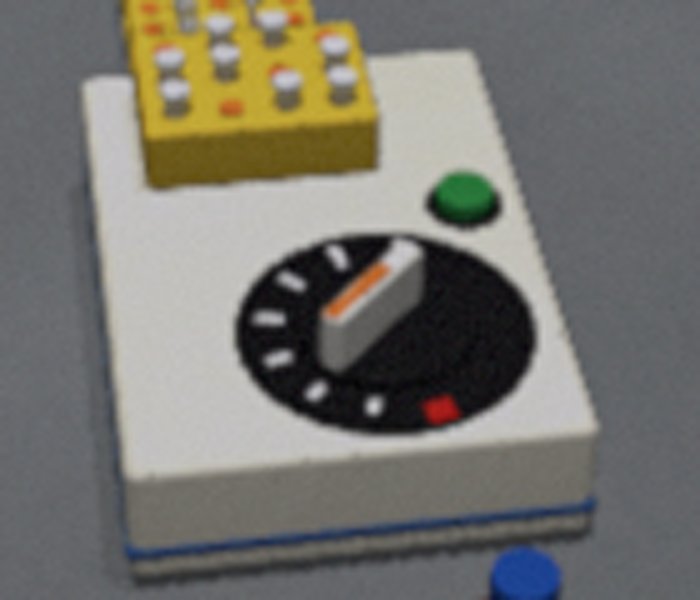

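```bash
cat > fit.py <<'E'
from h import *
from scipy.optimize import least_squares
S=np.load('pics/scene0.npz');D=np.load('pics/side0.npz')
zs=lambda x,y:((x+.5)/5-.5+230,(y+.5)/5-.5+170); zd=lambda x,y:((x+.5)/5-.5+250,(y+.5)/5-.5+175)
a=np.radians(105); red=(-20+56*np.cos(a),68+56*np.sin(a),70.5)
L=[(S,zs(262,55),(-100,-140,70)),(S,zs(765,205),(-100,140,70)),(S,zs(605,475),(100,140,70)),(S,zs(55,290),(100,-140,70)),
(D,zd(597,430),(-100,140,70)),(D,zd(127,475),(100,140,70)),(D,zd(470,52),(-100,-140,70)),(D,zd(83,80),(100,-140,70)),
(S,(320.43,197.75),(-70,-12,79)),(D,(342.35,214.1),(-70,-12,79)),(S,(366.1,223.2),red),(D,(337.8,256.5),red),
(S,zs(563,258),(-20,68,70.5)),(D,zd(386,334),(-20,68,70.5))]
def W(p,l):
    c,s=np.cos(p[2]),np.sin(p[2]); return np.array([p[0]+c*l[0]-s*l[1],p[1]+s*l[0]+c*l[1],l[2]])
def r(p): return np.concatenate([proj(c,W(p,l))-uv for c,uv,l in L])
if __name__=='__main__':
    s=least_squares(r,[620,0,0],loss='soft_l1'); p=s.x; print(p); print(r(p).reshape(-1,2).round(1).tolist())
    for cam in (S,D):
        idx=[i for i,l in enumerate(L) if l[0] is cam]
        q=least_squares(lambda p:r(p).reshape(-1,2)[idx].ravel(),p,loss='soft_l1').x; print('single',q)
    np.save('pose.npy',p)
    print('axis',W(p,(-20,68,107)),'key',W(p,(-70,-12,80.5)),'dialphi0',np.degrees(p[2]))
    # pointer orange line endpoints z=107
    for nm,cam,zz,A,B in [('scene',S,zs,(572,197),(603,250)),('side',D,zd,(388,268),(330,313))]:
        A=back(cam,*zz(*A),107);B=back(cam,*zz(*B),107); d=B-A; ax=W(p,(-20,68,107))
        print(nm,A-ax,B-ax,'local ang',np.degrees(np.arctan2(d[1],d[0])-p[2]))
    print('bottle', back(S,423,226,110),back(D,354.5,291.7,110),'lid',back(S,403,300,15),back(D,286,335,15))
E
python3 fit.py
```

```text
[6.31165610e+02 2.17038139e-01 2.90162881e-01]
[[-1.4, -1.3], [1.0, -1.0], [0.5, 0.4], [-2.6, -1.3], [1.1, 0.2], [-1.3, 1.0], [0.6, -1.0], [-1.1, -0.4], [0.1, -1.2], [-0.1, -0.7], [0.4, 0.6], [-0.3, 1.3], [0.2, -0.4], [-0.3, -0.2]]
single [6.32590520e+02 1.25512832e+00 2.90753039e-01]
single [ 6.30711968e+02 -4.32896084e-01  2.90124391e-01]
axis [592.54630024  59.65228761 107.        ] key [567.52509999 -31.30891037  80.5       ] dialphi0 16.625108452383923
scene [-1.01524287  2.47193054  0.        ] [17.70001103 36.05450443  0.        ] local ang 44.24437712324105
side [-0.70502618 -0.82673035  0.        ] [19.5286607  31.42594229  0.        ] local ang 41.272821955375754
bottle [523.24404838 228.04468409 110.        ] [519.94919142 231.82080173 110.        ] lid [649.41262022 275.10908398  15.        ] [641.66260156 273.68990706  15.        ]
```

The pointer reads setting 2: a local angle of about 43°, against 45° expected. The fitted shaker pose is x 631, y 0, yaw 0.290 rad. I'll shut the gripper and fly at z≈206 (above everything), then look down with the wrist camera.

Request:
{"method": "servo_tool", "body": {"increments": [[0,-0.06,-0.028,0,0.01],[0,-0.095,-0.045,0,0.02],[0,-0.13,-0.061,0,0.03],[0,-0.165,-0.077,0,0.04],[0,-0.2,-0.094,0,0.05],[0,-0.235,-0.11,0,0.06],[0,-0.27,-0.127,0,0.07],[0,-0.305,-0.143,0,0.07],[0,-0.34,-0.159,0,0.07],[0,-0.375,-0.176,0,0.07],[0,-0.41,-0.192,0,0.07],[0,-0.445,-0.209,0,0.07],[0,-0.48,-0.225,0,0.07],[0,-0.515,-0.242,0,0.07],[0,-0.55,-0.258,0,0.07],[0,-0.58,-0.272,0,0.07],[0,-0.597,-0.28,0,0.07],[0,-0.597,-0.28,0,0.07],[0,-0.597,-0.28,0,0.07],[0,-0.597,-0.28,0,0.07]]}}

```text
t: 1.82
eef_pos: [664.9, 21.4, 206.1]
tcp_rot: [-0.773, -3.044, -0.001]
force: [0.0, 0.4, 0.3]
gripper_width: 0.0
```

Run:
```python
from h import *
c=snap('wrist','wrist1'); print(-np.array(c['R']).T@c['t']); o=env.get_obs(); print(o['t'],o['qpos'],o['eef_pos'],o['tcp_rot'],o['force'],o['gripper_width'])
p=np.load('pose.npy'); from fit import W
im=cv2.imread('pics/wrist1.png')
a=np.radians(105)
for l in [(-20,68,107),(-70,-12,80.5),(-20+56*np.cos(a),68+56*np.sin(a),70.5),(-100,140,70),(-100,-140,70),(100,140,70)]:
    q=proj(c,W(p,l)); print(l,q); cv2.drawMarker(im,tuple(int(round(v)) for v in q),(255,0,255),0,8,1)
cv2.imwrite('pics/wrist1m.png',im)
```

```text
[591.34934618  61.11910519 374.21651946]
1.8667 [-6.27384530e-02  5.78495219e-01  3.99937282e-01  1.39309355e+00
  4.38110876e-04  4.33977102e-01] [664.81783844  21.80760491 206.4270425 ] [-7.72016414e-01 -3.04430729e+00 -4.28327048e-04] [-0.10185454 -0.03530664 -0.11390192] 0.26814930035404483
(-20, 68, 107) [318.72488978 102.12037581]
(-70, -12, 80.5) [223.06667413 125.38616394]
(np.float64(-34.49386652574117), np.float64(122.09184627218782), 70.5) [349.28291616  46.01660643]
(-100, 140, 70) [311.9327235  -30.69574105]
(-100, -140, 70) [128.37877666 191.4693242 ]
(100, 140, 70) [453.91111025 137.17101984]
```

View pics/wrist1m.png

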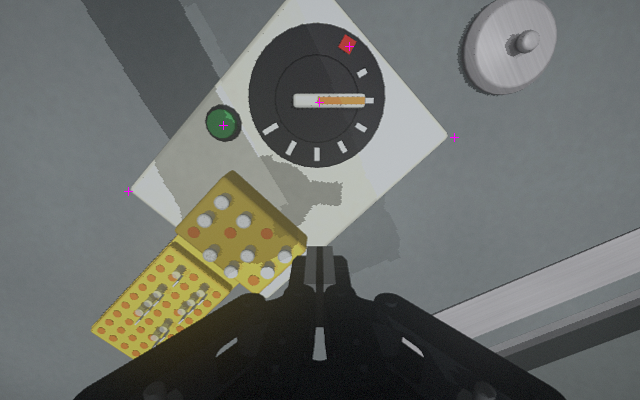

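The wrist view agrees with the fit to about 1–3 px. The dial centre is at (319,101), the pointer lies horizontal and aims at bar 2, and the key is at (223,123). I'll refine with this image.

Run:
```python
from h import *
from fit import W
p=np.load('pose.npy')
c=np.load('pics/wrist1.npz'); g=c['frame']; h=cv2.cvtColor(g,cv2.COLOR_RGB2HSV)
def blob(lo,hi,roi):
    m=cv2.inRange(h,lo,hi); M=np.zeros_like(m); x0,y0,x1,y1=roi; M[y0:y1,x0:x1]=m[y0:y1,x0:x1]
    ct=max(cv2.findContours(M,0,2)[0],key=cv2.contourArea); return cv2.minEnclosingCircle(ct),cv2.minAreaRect(ct),ct
k=blob((45,90,30),(80,255,255),(190,90,260,160)); print('key',k[0],k[1]); print(back(c,*k[1][0],80.5),W(p,(-70,-12,80.5)))
r=blob((0,150,90),(5,255,255),(330,30,365,60)); print('red',r[1],back(c,*r[1][0],70.5))
d=blob((0,0,0),(180,255,85),(240,15,395,172)); hull=cv2.convexHull(d[2]); e=cv2.fitEllipse(hull); print('disc',e,back(c,*e[0],70.5),W(p,(-20,68,0)))
o=blob((5,80,90),(20,255,255),(300,85,380,115)); b=cv2.boxPoints(o[1]); print('orange',o[1]); print(np.round([back(c,*q,107) for q in b],1))
a=np.radians(105); print('redpred',W(p,(-20+56*np.cos(a),68+56*np.sin(a),70.5)))
```

```text
key ((220.09091186523438, 123.54545593261719), 14.695068359375) ((220.5, 123.0), (28.0, 27.0), 90.0)
[564.5101473  -32.20840489  80.5       ] [567.52509999 -31.30891037  80.5       ]
red ((346.8302001953125, 43.905662536621094), (13.403743743896484, 14.957801818847656), 29.05460548400879) [560.56341262 106.14265596  70.5       ]
disc ((316.0656433105469, 94.88914489746094), (135.67242431640625, 144.19256591796875), 177.9285125732422) [585.69081469  60.35454264  70.5       ] [592.54630024  59.65228761   0.        ]
orange ((340.5, 100.0), (6.0, 47.0), 90.0)
[[588.2  60.3 107. ]
 [607.2  95.3 107. ]
 [611.6  93.2 107. ]
 [592.5  58.  107. ]]
redpred [563.18219043 107.33613241  70.5       ]
```

Request:
{"method": "servo_tool", "body": {"increments": [[0,0.03,0.007,0,0],[0,0.06,0.014,0,0],[0,0.09,0.021,0,0],[0,0.118,0.028,0,0],[0,0.118,0.028,0,0],[0,0.118,0.028,0.03,0],[0,0.118,0.028,0.06,0],[0,0.118,0.028,0.085,0],[0,0.118,0.028,0.105,0],[0,0.118,0.028,0.118,0],[0,0.118,0.028,0.118,0],[0,0.118,0.028,0.118,0],[0,0.118,0.028,0.118,0]]}}

```text
t: 2.95
eef_pos: [576.0, 102.2, 89.9]
tcp_rot: [0.772, 3.043, 0.001]
force: [-0.9, 0.4, 0.4]
gripper_width: 0.1
```

Run:
```python
from h import *
snap('wrist','w2'); snap('side','s2'); o=env.get_obs(); print(o['t'],o['eef_pos'],o['tcp_rot'],o['force'])
a=cv2.imread('pics/s2.png')[150:300,240:400]; b=cv2.imread('pics/w2.png')
cv2.imwrite('pics/s2z.png',cv2.resize(a,None,fx=4,fy=4,interpolation=cv2.INTER_CUBIC))
P=o['eef_pos'][:2]; A=np.array([591.2,59.2]); y=2*np.arctan2(o['tcp_rot'][1],o['tcp_rot'][0])
tx=np.array([np.cos(y),np.sin(y)]); ty=np.array([np.sin(y),-np.cos(y)]); phi0=y-np.pi/2
d=P-A; u=np.array([np.cos(phi0),np.sin(phi0)]); n=np.array([-u[1],u[0]])
print('r,lat',d@u,d@n,np.degrees(phi0)%360)
for lat in (17,):
  for th in range(0,100,6):
    f_=phi0-np.radians(th);u=np.array([np.cos(f_),np.sin(f_)]); n=np.array([-u[1],u[0]])
    q=A+30*u+lat*n-P; print(th,np.round([q@tx/1e3,q@ty/1e3,np.radians(th)],4))
```

```text
3.05 [576.53060894 102.01597772  90.20330392] [7.72574648e-01 3.04214833e+00 1.57910759e-03] [ 0.44132124 -0.19856815 -0.688038  ]
r,lat 30.6284564061626 33.321114031034696 61.5011536765524
0 [-0.0163 -0.0006  0.    ]
6 [-0.0196  0.001   0.1047]
12 [-0.0229  0.0023  0.2094]
18 [-0.0264  0.0032  0.3142]
24 [-0.03    0.0037  0.4189]
30 [-0.0336  0.0039  0.5236]
36 [-0.0372  0.0036  0.6283]
42 [-0.0408  0.003   0.733 ]
48 [-0.0442  0.0021  0.8378]
54 [-4.760e-02  8.000e-04  9.425e-01]
60 [-5.0800e-02 -9.0000e-04  1.0472e+00]
66 [-0.0538 -0.0029  1.1519]
72 [-0.0566 -0.0052  1.2566]
78 [-0.0591 -0.0078  1.3614]
84 [-0.0614 -0.0106  1.4661]
90 [-0.0633 -0.0136  1.5708]
96 [-0.0649 -0.0169  1.6755]
```

View pics/w2.png

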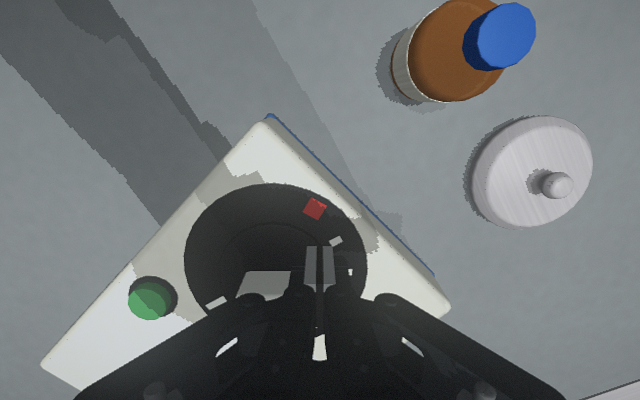

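View pics/s2z.png

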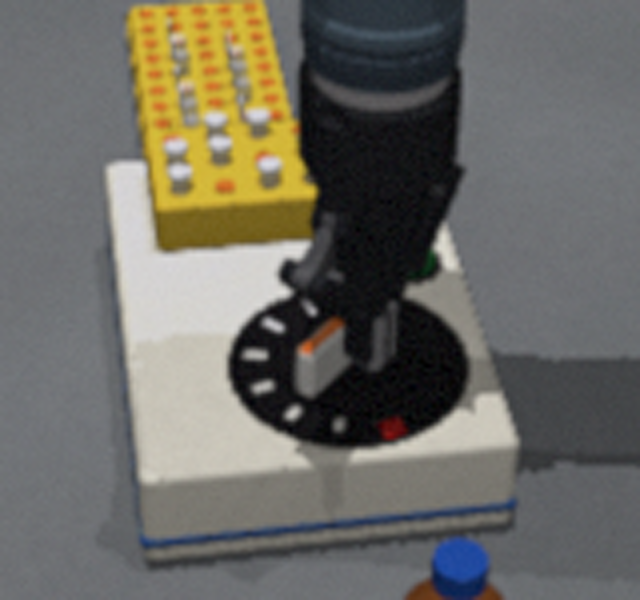

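The finger is down beside the pointer on its counter-clockwise side, clear of it and of the disc. I'll push through the first click.

Request:
{"method": "servo_tool", "body": {"increments": [[0,-0.006,0,0,0],[0,-0.012,0,0,0],[0,-0.016,-0.0006,0,0],[0,-0.018,0.0002,0,0.052],[0,-0.0196,0.001,0,0.105],[0,-0.0212,0.0016,0,0.157],[0,-0.0229,0.0023,0,0.209],[0,-0.0246,0.0028,0,0.262],[0,-0.0264,0.0032,0,0.314],[0,-0.0282,0.0034,0,0.366],[0,-0.03,0.0037,0,0.419],[0,-0.03,0.0037,0,0.419],[0,-0.03,0.0037,0,0.419]]}}

```text
t: 4.13
eef_pos: [603.9, 90.3, 88.5]
tcp_rot: [1.389, 2.818, 0.0]
force: [-0.0, 0.2, 0.7]
gripper_width: 0.0
```

Run:
```python
from h import *
snap('scene','c3');snap('side','s3'); o=env.get_obs(); print(o['t'],o['eef_pos'],o['tcp_rot'],o['force'])
a=cv2.imread('pics/s3.png')[170:290,240:400]; b=cv2.imread('pics/c3.png')[170:290,260:420]
cv2.imwrite('pics/z3.png',cv2.resize(np.hstack([a,b]),None,fx=2.5,fy=2.5,interpolation=cv2.INTER_CUBIC))
```

```text
4.2333 [603.56866386  90.47333204  88.51902997] [1.38906283e+00 2.81778749e+00 9.94075329e-05] [ 0.06029505 -0.66061111 -0.55457164]
```

View pics/z3.png

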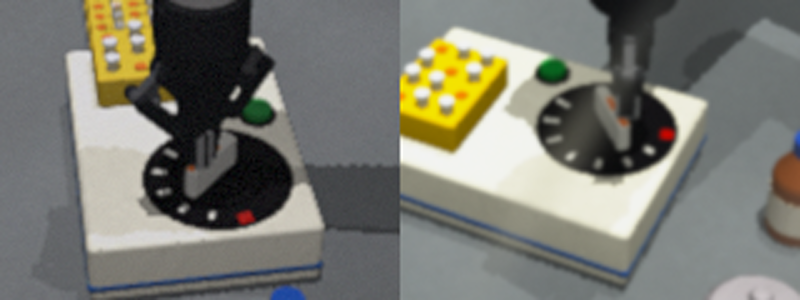

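Run:
```python
from h import *
a=cv2.imread('pics/s3.png')[215:270,290:370]; b=cv2.imread('pics/c3.png')[190:245,305:385]
cv2.imwrite('pics/z3b.png',cv2.resize(np.hstack([a,b]),None,fx=5,fy=5,interpolation=cv2.INTER_CUBIC))
```

```text
(no output)
```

View pics/z3b.png

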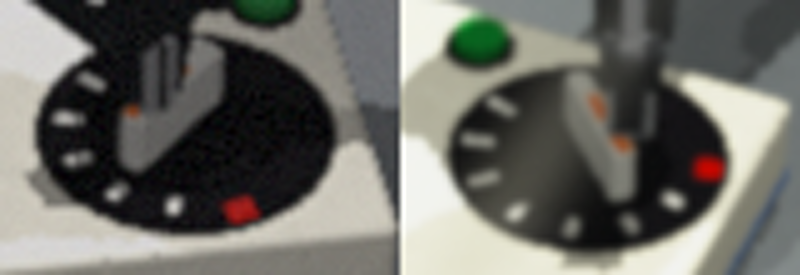

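```bash
cat > ov.py <<'E'
from h import *
import sys
A=np.array([591.2,59.2])
def ov(tags,phis,out,boxes):
    ims=[]
    for t,(x,y) in zip(tags,boxes):
        c=np.load(f'pics/{t}.npz'); im=cv2.imread(f'pics/{t}.png')[y:y+55,x:x+80]; im=cv2.resize(im,None,fx=5,fy=5,interpolation=cv2.INTER_CUBIC)
        for ph,col in zip(phis,[(255,0,255),(255,255,0),(0,255,0)]):
            f_=np.radians(ph);u=np.array([np.cos(f_),np.sin(f_)]); n=np.array([-u[1],u[0]])
            pts=[(proj(c,[*(A+a*u+b*n),z])-[x,y]+.5)*5 for a,b,z in [(-20,-6,107),(42,-6,107),(42,6,107),(-20,6,107),(-20,-6,107)]]
            cv2.polylines(im,[np.int32(np.round(pts))],False,col,1)
        ims.append(im)
    cv2.imwrite(out,np.hstack(ims))
E
python3 - <<'E'
from ov import *
ov(['s3','c3'],[61.6,31.6],'pics/z3c.png',[(290,215),(305,190)])
E
```

```text
(no output)
```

View pics/z3c.png

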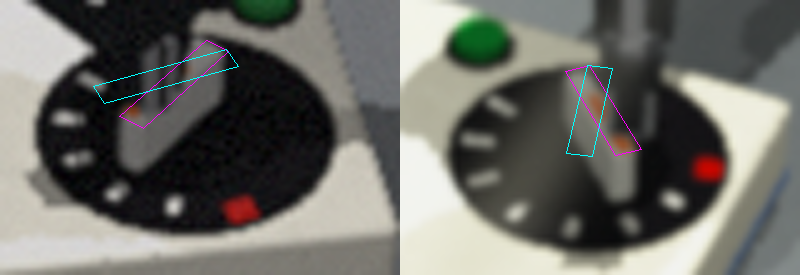

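Run:
```python
from h import *
snap('wrist','w4');snap('scene','c4');snap('side','s4'); o=env.get_obs(); P=o['eef_pos'];print(o['t'],P)
ims=[]
for t,(x,y) in zip(['s4','c4'],[(290,195),(305,170)]):
    c=np.load(f'pics/{t}.npz'); im=cv2.resize(cv2.imread(f'pics/{t}.png')[y:y+80,x:x+80],None,fx=5,fy=5,interpolation=cv2.INTER_CUBIC)
    yw=2*np.arctan2(o['tcp_rot'][1],o['tcp_rot'][0]); tx=np.array([np.cos(yw),np.sin(yw),0]);ty=np.array([np.sin(yw),-np.cos(yw),0])
    for z in (0,20):
        pts=[(proj(c,P+a*tx+b*ty+[0,0,z])-[x,y]+.5)*5 for a,b in [(-11,-8),(11,-8),(11,8),(-11,8),(-11,-8)]]
        cv2.polylines(im,[np.int32(np.round(pts))],False,(0,255,0) if z==0 else (255,0,255),1)
    ims.append(im)
cv2.imwrite('pics/z4.png',np.hstack(ims))
```

```text
4.3833 [603.37533128  90.64877485  88.52304472]
```

View pics/z4.png

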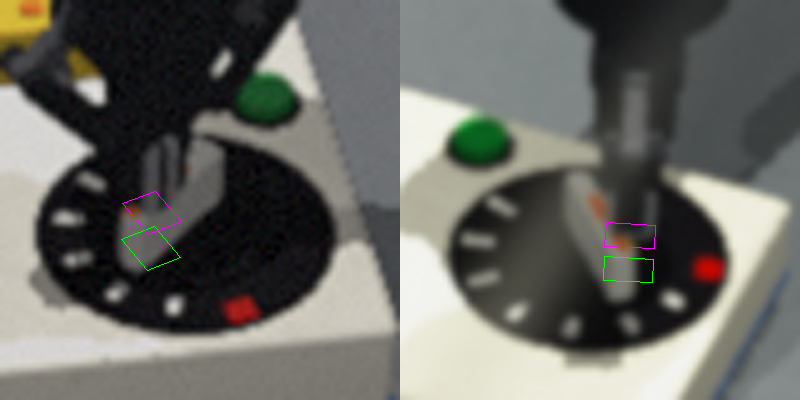

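View pics/w4.png

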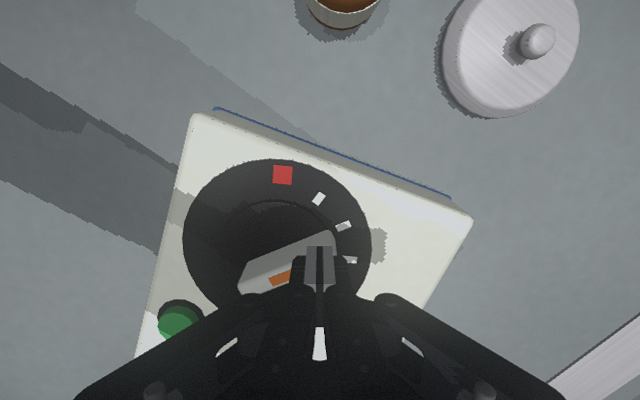

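The pointer has not moved, and the fingertip looks higher than the reported TCP. I'll check where the tip really is, using the earlier pictures.

Run:
```python
from h import *
ims=[]
P=np.array([576.3,102.1,90])
yw=np.radians(151.5); tx=np.array([np.cos(yw),np.sin(yw),0]);ty=np.array([np.sin(yw),-np.cos(yw),0])
for t,(x,y),P,yw in [('s2',(290,190),(576.3,102.1,90),151.5),('wrist1',(270,210),(664.8,21.7,206.4),151.5),]:
    tx=np.array([np.cos(np.radians(yw)),np.sin(np.radians(yw)),0]);ty=np.array([tx[1],-tx[0],0])
    c=np.load(f'pics/{t}.npz'); im=cv2.resize(cv2.imread(f'pics/{t}.png')[y:y+80,x:x+80],None,fx=5,fy=5,interpolation=cv2.INTER_CUBIC)
    for z in (0,20):
        pts=[(proj(c,P+a*tx+b*ty+[0,0,z])-[x,y]+.5)*5 for a,b in [(-11,-8),(11,-8),(11,8),(-11,8),(-11,-8)]]
        cv2.polylines(im,[np.int32(np.round(pts))],False,(0,255,0) if z==0 else (255,0,255),1)
    ims.append(im)
cv2.imwrite('pics/z5.png',np.hstack(ims))
```

```text
(no output)
```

View pics/z5.png

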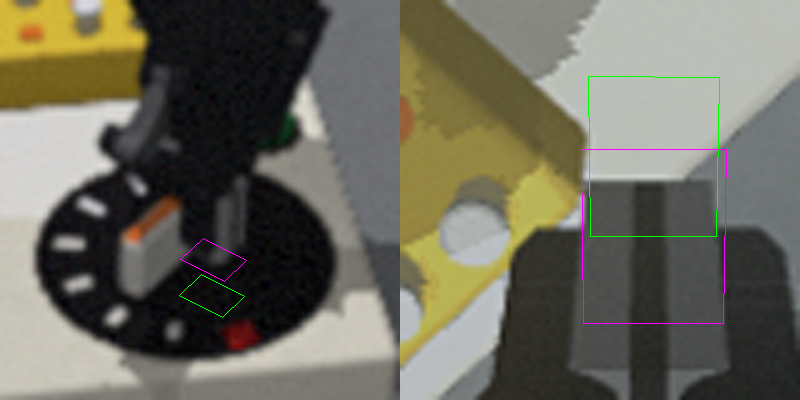

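Run:
```python
from h import *
a=cv2.resize(cv2.imread('pics/s2.png')[220:250,315:355],None,fx=10,fy=10,interpolation=cv2.INTER_CUBIC)
b=cv2.resize(cv2.imread('pics/c4.png')[190:230,335:375],None,fx=10,fy=10,interpolation=cv2.INTER_CUBIC)[:300]
cv2.imwrite('pics/z6.png',np.hstack([a,b]))
c=np.load('pics/wrist1.npz'); yw=np.radians(151.5); tx=np.array([np.cos(yw),np.sin(yw),0]);ty=np.array([tx[1],-tx[0],0]);P=np.array([664.85,21.6,206.3])
for x in (11,8,5):
  for z in (0,15,20,25,30): print(x,z,proj(c,P+x*tx-6*ty+[0,0,z]).round(1),proj(c,P+x*tx+6*ty+[0,0,z]).round(1))
```

```text
11 0 [310.2 224.9] [329.8 224.9]
11 15 [309.4 235.4] [330.7 235.5]
11 20 [309.1 239.4] [331.  239.4]
11 25 [308.8 243.5] [331.4 243.5]
11 30 [308.5 247.9] [331.7 248. ]
8 0 [310.3 229.4] [329.8 229.4]
8 15 [309.5 240.2] [330.6 240.3]
8 20 [309.2 244.3] [331.  244.3]
8 25 [308.9 248.6] [331.3 248.6]
8 30 [308.6 253.1] [331.6 253.1]
5 0 [310.3 233.8] [329.7 233.8]
5 15 [309.5 245. ] [330.6 245. ]
5 20 [309.3 249.2] [330.9 249.2]
5 25 [309.  253.6] [331.2 253.6]
5 30 [308.6 258.2] [331.6 258.2]
```

View pics/z6.png

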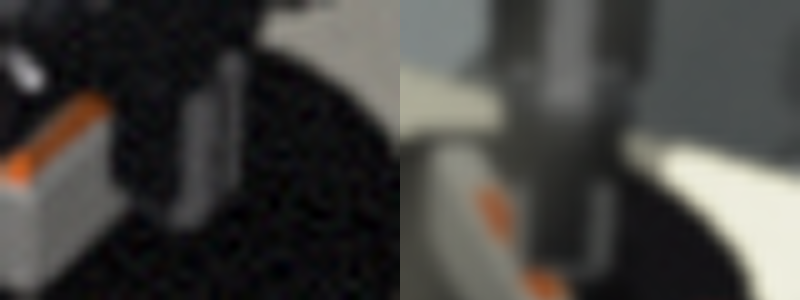

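Run:
```python
from h import *
yw=np.radians(151.5); tx=np.array([np.cos(yw),np.sin(yw),0]);ty=np.array([tx[1],-tx[0],0])
from scipy.optimize import least_squares
w=np.load('pics/wrist1.npz'); s=np.load('pics/s2.npz')
P1=np.array([664.85,21.6,206.3]);P2=np.array([576.3,102.1,90.0])
# unknown: x, z of +x face lower edge and y half widths; obs wrist corners, side corners
def r(q):
    x,z,ya,yb=q; f_=lambda c,P,y: proj(c,P+x*tx+y*ty+[0,0,z])
    return np.r_[f_(w,P1,ya)-[311,246],f_(w,P1,yb)-[333,246],f_(s,P2,yb)-[334.5,242.2],f_(s,P2,ya)-[338.4,238.6]]
S=least_squares(r,[8,15,-6,6]);print(S.x,r(S.x).round(1))
```

```text
[11.64436    29.15401544 -4.77142522  6.73098544] [-0.1  0.1  0.1  0.1  0.5 -0.1 -0.1  0.5]
```

Both views agree: the shut fingertip sits about 28 mm above the reported TCP (22 mm wide, 11.5 mm thick), so it passed over the bar without touching it. I'll go back, descend to a reported z of about 64 and check again.

Request:
{"method": "servo_tool", "body": {"increments": [[0,0.008,-0.005,-0.005,-0.1],[0,0.016,-0.01,-0.005,-0.2],[0,0.022,-0.013,-0.005,-0.3],[0,0.026,-0.0147,-0.005,-0.419],[0,0.026,-0.0147,0,-0.419],[0,0.026,-0.0147,0.01,-0.419],[0,0.026,-0.0147,0.018,-0.419],[0,0.026,-0.0147,0.0245,-0.419],[0,0.026,-0.0147,0.0245,-0.419],[0,0.026,-0.0147,0.0245,-0.419]]}}

```text
t: 5.22
eef_pos: [575.2, 102.1, 62.9]
tcp_rot: [-0.775, -3.043, 0.001]
force: [0.3, 0.6, 0.2]
gripper_width: 0.5
```

Run:
```python
from h import *
snap('scene','c5');snap('side','s5');o=env.get_obs(); P=o['eef_pos'];print(o['t'],P,o['tcp_rot'],o['force'])
yw=2*np.arctan2(o['tcp_rot'][1],o['tcp_rot'][0]); tx=np.array([np.cos(yw),np.sin(yw),0]);ty=np.array([np.sin(yw),-np.cos(yw),0])
ims=[]
for t,(x,y) in zip(['s5','c5'],[(290,195),(305,170)]):
    c=np.load(f'pics/{t}.npz'); im=cv2.resize(cv2.imread(f'pics/{t}.png')[y:y+80,x:x+80],None,fx=5,fy=5,interpolation=cv2.INTER_CUBIC)
    pts=[(proj(c,P+a*tx+b*ty+[0,0,28])-[x,y]+.5)*5 for a,b in [(-11,-6),(11,-6),(11,6),(-11,6),(-11,-6)]]
    cv2.polylines(im,[np.int32(np.round(pts))],False,(255,0,255),1)
    ims.append(im)
cv2.imwrite('pics/z7.png',np.hstack(ims))
```

```text
5.3167 [576.18570249 102.26288937  64.00828881] [7.74714289e-01 3.04445690e+00 2.40518987e-04] [-0.27961228 -0.79019894  0.05552243]
```

View pics/z7.png

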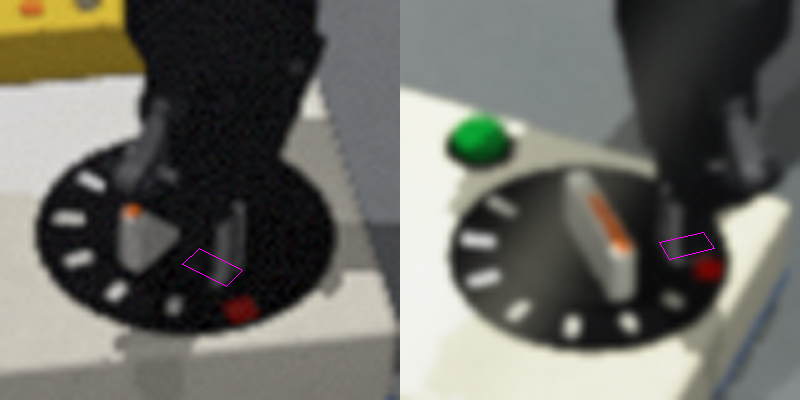

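The tip is now at about bar mid-height (z≈90), beside the pointer. Pushing through the first click again.

Request:
{"method": "servo_tool", "body": {"increments": [[0,-0.006,0,0,0],[0,-0.012,0,0,0],[0,-0.016,-0.0006,0,0],[0,-0.018,0.0002,0,0.052],[0,-0.0196,0.001,0,0.105],[0,-0.0212,0.0016,0,0.157],[0,-0.0229,0.0023,0,0.209],[0,-0.0246,0.0028,0,0.262],[0,-0.0264,0.0032,0,0.314],[0,-0.0282,0.0034,0,0.366],[0,-0.03,0.0037,0,0.419],[0,-0.03,0.0037,0,0.419],[0,-0.03,0.0037,0,0.419]]}}

```text
t: 6.4
eef_pos: [604.6, 91.0, 64.1]
tcp_rot: [1.389, 2.818, 0.0]
force: [-0.2, 0.2, -0.6]
gripper_width: -0.1
```

Run:
```python
from h import *
from ov import ov
snap('scene','c6');snap('side','s6'); o=env.get_obs(); print(o['t'],o['eef_pos'],o['tcp_rot'],o['force'])
ov(['s6','c6'],[61.6,31.6],'pics/z8.png',[(290,215),(305,190)])
```

```text
6.5 [604.27709254  91.12375347  64.08250666] [1.38907068e+00 2.81760708e+00 3.05560498e-04] [ 0.08619812  0.01638291 -0.07658152]
```

View pics/z8.png

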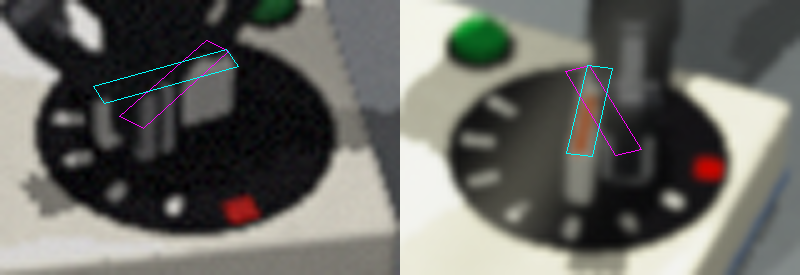

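The dial snapped to setting 3: the cyan overlay fits. I'll work out the next arc.

Run:
```python
import numpy as np
A=np.zeros(2)
def pos(th):
    f=np.radians(61.5-th);u=np.array([np.cos(f),np.sin(f)]); return 30*u+17*np.array([-u[1],u[0]])
for t0,t1 in ((24,54),(54,83)):
    yw=np.radians(151.5-t0);tx=np.array([np.cos(yw),np.sin(yw)]);ty=np.array([tx[1],-tx[0]])
    for th in list(range(t0+3,t1,3))+[t1]:
        d=pos(th)-pos(t0); print([round(d@tx/1e3,4),round(d@ty/1e3,4),0,round(np.radians(th-t0),3)])
```

```text
[np.float64(-0.0016), np.float64(0.0008), 0, np.float64(0.052)]
[np.float64(-0.0032), np.float64(0.0016), 0, np.float64(0.105)]
[np.float64(-0.0049), np.float64(0.0023), 0, np.float64(0.157)]
[np.float64(-0.0066), np.float64(0.0029), 0, np.float64(0.209)]
[np.float64(-0.0083), np.float64(0.0034), 0, np.float64(0.262)]
[np.float64(-0.0101), np.float64(0.0038), 0, np.float64(0.314)]
[np.float64(-0.0119), np.float64(0.0041), 0, np.float64(0.367)]
[np.float64(-0.0137), np.float64(0.0043), 0, np.float64(0.419)]
[np.float64(-0.0155), np.float64(0.0044), 0, np.float64(0.471)]
[np.float64(-0.0173), np.float64(0.0045), 0, np.float64(0.524)]
[np.float64(-0.0016), np.float64(0.0008), 0, np.float64(0.052)]
[np.float64(-0.0032), np.float64(0.0016), 0, np.float64(0.105)]
[np.float64(-0.0049), np.float64(0.0023), 0, np.float64(0.157)]
[np.float64(-0.0066), np.float64(0.0029), 0, np.float64(0.209)]
[np.float64(-0.0083), np.float64(0.0034), 0, np.float64(0.262)]
[np.float64(-0.0101), np.float64(0.0038), 0, np.float64(0.314)]
[np.float64(-0.0119), np.float64(0.0041), 0, np.float64(0.367)]
[np.float64(-0.0137), np.float64(0.0043), 0, np.float64(0.419)]
[np.float64(-0.0155), np.float64(0.0044), 0, np.float64(0.471)]
[np.float64(-0.0167), np.float64(0.0045), 0, np.float64(0.506)]
```

Request:
{"method": "servo_tool", "body": {"increments": [[0,-0.0016,0.0008,0,0.052],[0,-0.0032,0.0016,0,0.105],[0,-0.0049,0.0023,0,0.157],[0,-0.0066,0.0029,0,0.209],[0,-0.0083,0.0034,0,0.262],[0,-0.0101,0.0038,0,0.314],[0,-0.0119,0.0041,0,0.367],[0,-0.0137,0.0043,0,0.419],[0,-0.0155,0.0044,0,0.471],[0,-0.0173,0.0045,0,0.524],[0,-0.0173,0.0045,0,0.524],[0,-0.0173,0.0045,0,0.524]]}}

```text
t: 7.5
eef_pos: [618.2, 80.2, 64.0]
tcp_rot: [-2.07, -2.363, -0.0]
force: [0.2, 0.4, -0.1]
gripper_width: 0.1
```

Run:
```python
from h import *
from ov import ov
snap('scene','c7');snap('side','s7'); o=env.get_obs(); print(o['t'],o['eef_pos'],o['tcp_rot'],o['force'])
ov(['s7','c7'],[1.6,31.6],'pics/z9.png',[(290,215),(305,190)])
```

```text
7.6 [618.03825088  80.32924726  64.02139002] [-2.07080603e+00 -2.36230600e+00 -8.43375665e-05] [-0.20333748 -0.48693607  0.39244288]
```

View pics/z9.png

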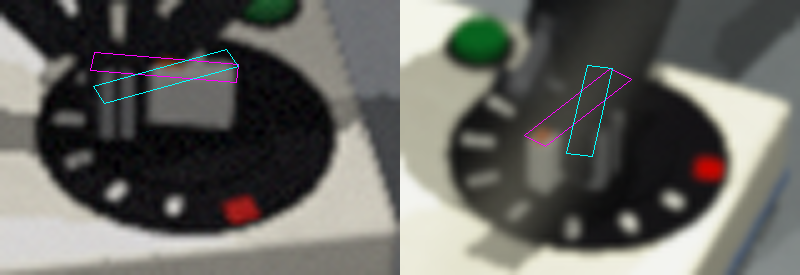

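The dial is at setting 4, as predicted, so now the last click.

Request:
{"method": "servo_tool", "body": {"increments": [[0,-0.0016,0.0008,0,0.052],[0,-0.0032,0.0016,0,0.105],[0,-0.0049,0.0023,0,0.157],[0,-0.0066,0.0029,0,0.209],[0,-0.0083,0.0034,0,0.262],[0,-0.0101,0.0038,0,0.314],[0,-0.0119,0.0041,0,0.367],[0,-0.0137,0.0043,0,0.419],[0,-0.0155,0.0044,0,0.471],[0,-0.0155,0.0044,0,0.471],[0,-0.0155,0.0044,0,0.471]]}}

```text
t: 8.52
eef_pos: [624.4, 65.5, 64.0]
tcp_rot: [-2.564, -1.815, 0.0]
force: [0.4, 0.1, -0.4]
gripper_width: -0.5
```

Run:
```python
from h import *
from ov import ov
snap('scene','c8');snap('side','s8'); o=env.get_obs(); print(o['t'],o['eef_pos'],o['tcp_rot'],o['force'])
ov(['s8','c8'],[1.6,-28.4],'pics/z10.png',[(290,215),(305,190)])
```

```text
8.6167 [624.37130666  65.54975843  63.96838293] [-2.56477979e+00 -1.81397600e+00  1.72503889e-04] [ 0.21583424  0.81053284 -0.05836416]
```

View pics/z10.png

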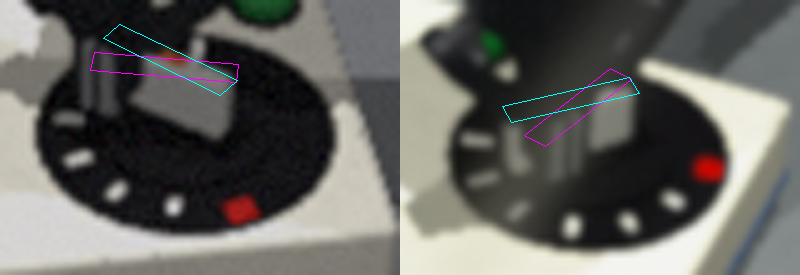

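The dial is at setting 5: the cyan overlay fits in both views and the force is about 0. I'll back off, lift, and swing over to the key with the jaw axis along the shaker's y, clear of the tube block.

Request:
{"method": "servo_tool", "body": {"increments": [[0,0.006,0,0,0],[0,0.012,0,0,0],[0,0.012,0,-0.03,0],[0,0.012,0,-0.066,0],[0,0.0,0,-0.066,-0.11],[0,-0.03,-0.006,-0.066,-0.23],[0,-0.06,-0.012,-0.066,-0.35],[0,-0.09,-0.018,-0.066,-0.47],[0,-0.1126,-0.0241,-0.066,-0.59],[0,-0.1126,-0.0241,-0.066,-0.71],[0,-0.1126,-0.0241,-0.066,-0.83],[0,-0.1126,-0.0241,-0.066,-0.95],[0,-0.1126,-0.0241,-0.066,-1.07],[0,-0.1126,-0.0241,-0.066,-1.19],[0,-0.1126,-0.0241,-0.066,-1.31],[0,-0.1126,-0.0241,-0.066,-1.43],[0,-0.1126,-0.0241,-0.066,-1.55],[0,-0.1126,-0.0241,-0.066,-1.67],[0,-0.1126,-0.0241,-0.066,-1.79],[0,-0.1126,-0.0241,-0.066,-1.91]]}}

```text
t: 10.28
eef_pos: [564.5, -31.9, 130.1]
tcp_rot: [-0.008, 3.141, 0.0]
force: [0.5, 0.2, 0.2]
gripper_width: -0.2
```

Request:
{"method": "servo_tool", "body": {"increments": [[0,0,0,0,-0.1],[0,0,0,0,-0.2],[0,0,0,0,-0.29],[0,0,0,0,-0.29],[0,0,0,0,-0.29]]}}

```text
t: 10.7
eef_pos: [564.4, -32.1, 130.1]
tcp_rot: [-0.449, 3.109, 0.0]
force: [-0.2, -0.3, -0.1]
gripper_width: 0.1
```

```bash
cat > look.py <<'E'
from h import *
import sys
def look(k,off=27):
    snap('scene',f'c{k}');snap('side',f's{k}');o=env.get_obs(); P=o['eef_pos'];print(o['t'],P,o['tcp_rot'],o['force'])
    yw=2*np.arctan2(o['tcp_rot'][1],o['tcp_rot'][0]); print('yaw',np.degrees(yw)%360); tx=np.array([np.cos(yw),np.sin(yw),0]);ty=np.array([np.sin(yw),-np.cos(yw),0])
    ims=[]
    for t,(x,y) in zip([f's{k}',f'c{k}'],[(290,175),(295,160)]):
        c=np.load(f'pics/{t}.npz'); im=cv2.resize(cv2.imread(f'pics/{t}.png')[y:y+85,x:x+80],None,fx=5,fy=5,interpolation=cv2.INTER_CUBIC)
        pts=[(proj(c,P+a*tx+b*ty+[0,0,off])-[x,y]+.5)*5 for a,b in [(-11,-6),(11,-6),(11,6),(-11,6),(-11,-6)]]
        cv2.polylines(im,[np.int32(np.round(pts))],False,(255,0,255),1)
        ims.append(im)
    cv2.imwrite(f'pics/L{k}.png',np.hstack(ims))
look(int(sys.argv[1]))
E
python3 look.py 11; python3 -c "
from h import *
snap('wrist','w11')"
```

```text
10.8 [564.2856031  -32.28273448 130.01591084] [-4.49153198e-01  3.10919033e+00  2.02414828e-04] [ 0.11251106 -1.18496758 -0.28299525]
yaw 196.44014880089412
```

View pics/L11.png

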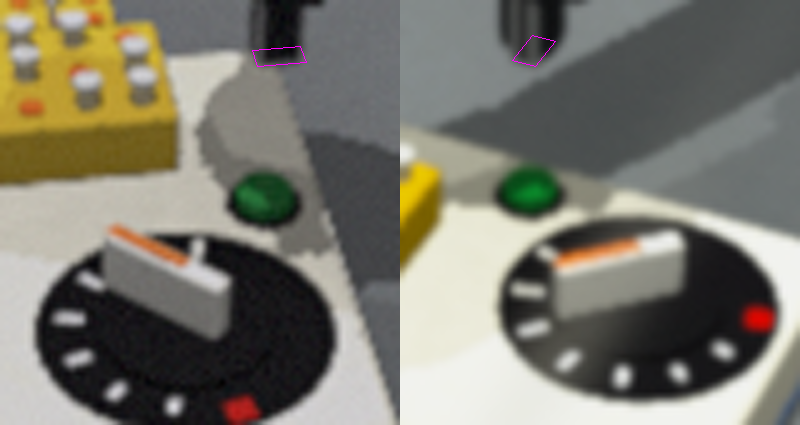

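View pics/w11.png

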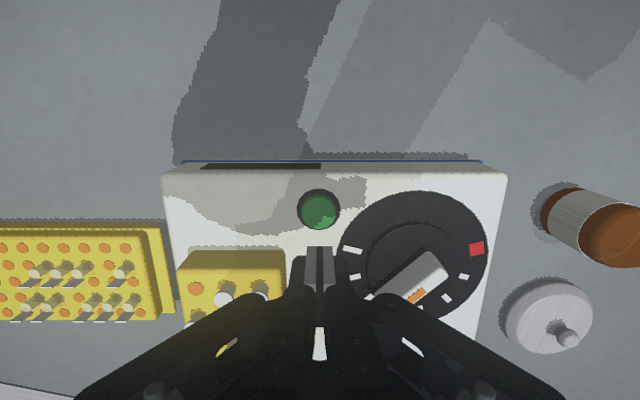

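The dial is clearly at setting 5, and the finger is over the key. I'll descend to about 10 mm above it and look.

Request:
{"method": "servo_tool", "body": {"increments": [[0,0,0,0.025,0],[0,0,0,0.05,0],[0,0,0,0.065,0],[0,0,0,0.067,0],[0,0,0,0.067,0]]}}

```text
t: 11.27
eef_pos: [563.0, -32.3, 62.1]
tcp_rot: [0.45, -3.107, -0.001]
force: [0.2, -0.0, 0.7]
gripper_width: -0.0
```

```bash
python3 look.py 12
```

```text
11.3667 [564.99680603 -32.69531427  64.0558214 ] [-4.50422654e-01  3.10762830e+00 -6.17559641e-04] [-0.07450111 -0.45069393 -0.73918904]
yaw 196.49414914503035
```

View pics/L12.png

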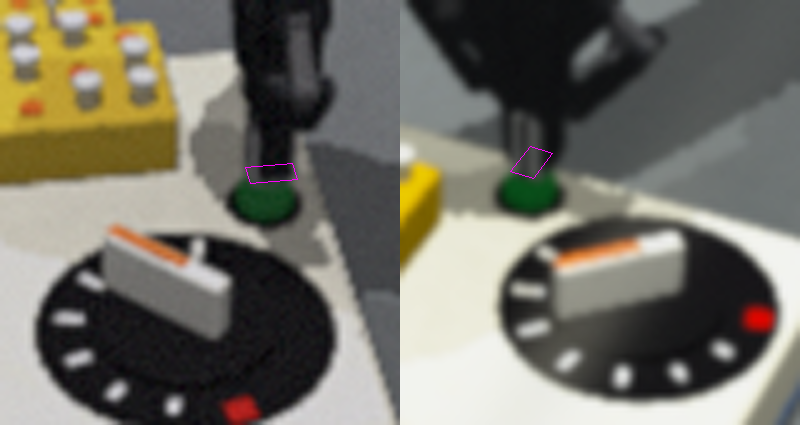

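The tip hangs centred over the key, about 10 mm above it. I'll go down slowly.

Request:
{"method": "servo_tool", "body": {"increments": [[0,0,0,0.003,0],[0,0,0,0.006,0],[0,0,0,0.008,0],[0,0,0,0.008,0],[0,0,0,0.008,0]]}}

```text
t: 11.78
eef_pos: [564.7, -32.7, 55.4]
tcp_rot: [-0.451, 3.108, -0.0]
force: [-0.6, 0.5, 1.0]
gripper_width: 0.1
```

Request:
{"method": "servo_tool", "body": {"increments": [[0,0,0,0.001,0],[0,0,0,0.002,0],[0,0,0,0.002,0]]}}

```text
t: 12.03
eef_pos: [564.7, -32.7, 53.2]
tcp_rot: [-0.451, 3.108, -0.0]
force: [0.4, 0.1, 2.2]
gripper_width: 0.0
```

Request:
{"method": "servo_tool", "body": {"increments": [[0,0,0,0.001,0],[0,0,0,0.002,0],[0,0,0,0.002,0]]}}

```text
t: 12.28
eef_pos: [564.7, -32.6, 51.2]
tcp_rot: [-0.451, 3.108, -0.0]
force: [0.6, -0.0, 4.2]
gripper_width: 0.1
```

Request:
{"method": "servo_tool", "body": {"increments": [[0,0,0,0.001,0],[0,0,0,0.001,0],[0,0,0,0.001,0]]}}

```text
t: 12.53
eef_pos: [564.7, -32.7, 50.7]
tcp_rot: [-0.451, 3.108, -0.001]
force: [0.4, -0.3, 6.2]
gripper_width: -0.0
```

Request:
{"method": "servo_tool", "body": {"increments": [[0,0,0,0.0005,0],[0,0,0,0.001,0],[0,0,0,0.001,0]]}}

```text
t: 12.78
eef_pos: [564.7, -32.7, 50.6]
tcp_rot: [-0.451, 3.107, -0.001]
force: [-2.6, 0.5, 12.7]
gripper_width: -0.3
```

The travel stops at 50.6 mm and the force climbs past 4 N to 12.7 N, so the key has bottomed. I'll take one picture and then release it.

```bash
python3 look.py 13
```

```text
12.8833 [564.7484187  -32.67651476  50.60942214] [-4.50958370e-01  3.10734441e+00 -8.62187915e-04] [-1.3886195  -0.65746079 13.00159575]
yaw 196.51498424578017
```

Request:
{"method": "servo_tool", "body": {"increments": [[0,0,0,-0.004,0],[0,0,0,-0.01,0],[0,0,0,-0.03,0],[0,0,0,-0.06,0],[0,0,0,-0.09,0],[0,0,0,-0.12,0],[0,0,0,-0.12,0],[0,0,0,-0.12,0]]}}

```text
t: 13.55
eef_pos: [565.0, -32.7, 170.5]
tcp_rot: [-0.451, 3.106, -0.001]
force: [0.4, -0.4, 0.0]
gripper_width: 0.3
```

```bash
python3 look.py 14
python3 - <<'E'
from ov import *
ov(['s14','c14'],[-28.4],'pics/z14.png',[(290,215),(305,190)])
for t in ('scene','side'):
    a=np.load(f'pics/{t}0.npz')['frame']; b=np.load(f'pics/{"c14" if t=="scene" else "s14"}.npz')['frame']
    m=(np.abs(a.astype(int)-b).max(2)>40).astype(np.uint8); c=np.load(f'pics/{t}0.npz')
    for n,X in [('bottle',(521,230,60)),('lid',(645,274,20))]:
        u,v=proj(c,X).astype(int); print(t,n,m[v-18:v+18,u-22:u+22].sum())
cv2.imwrite('pics/b14.png',np.hstack([cv2.imread('pics/c14.png')[160:330,150:440],cv2.imread('pics/s14.png')[140:310,250:420]]))
E
```

```text
13.65 [563.00005829 -32.35957526 167.7078694 ] [ 4.50882056e-01 -3.10651885e+00 -1.41758934e-03] [-0.44925479  1.39613286 -0.72400007]
yaw 196.5165555808156
scene bottle 0
scene lid 0
side bottle 0
side lid 0
```

View pics/L13.png

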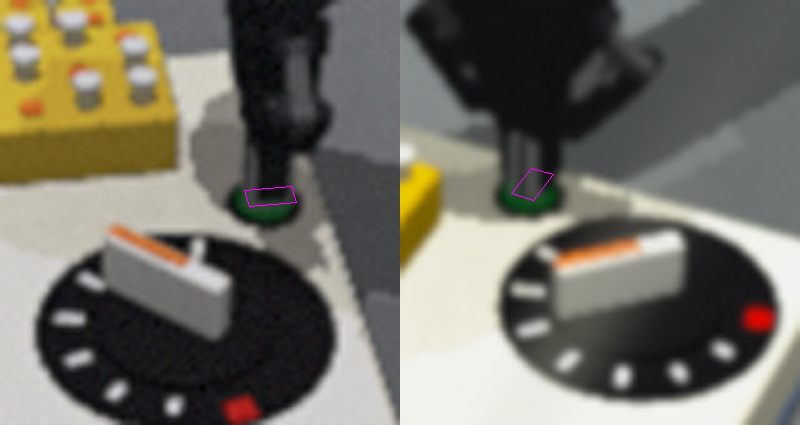

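View pics/L14.png

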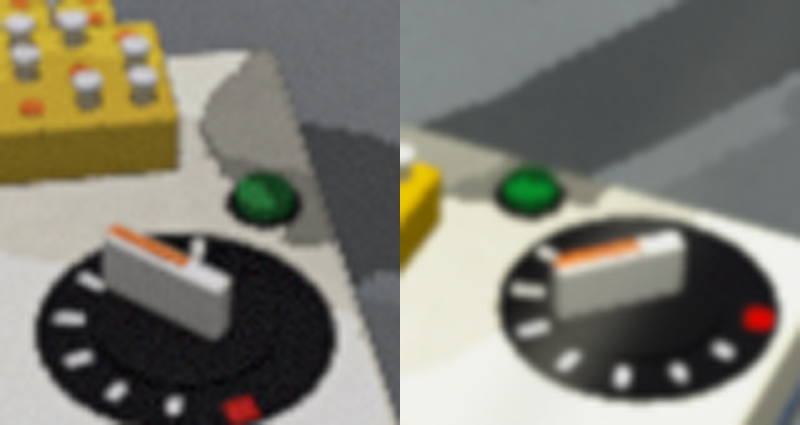

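View pics/z14.png

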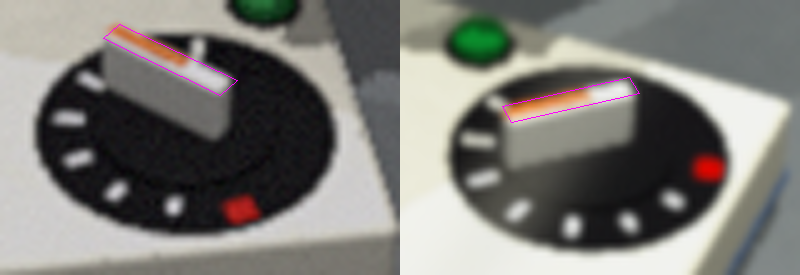

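View pics/b14.png

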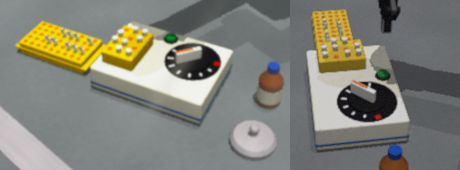

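The key went down (L13) and came back up (L14). The overlay fits the pointer at setting 5, the bottle and lid pixels have not changed, the rack looks in place, and the arm is clear. Handing in.

```bash
python3 -c "
from plant import env
print(env.sign_off())"
```

```text
the job is handed in; nothing more can be done
None
```

The dial is at setting 5, the start key has been pressed and released, and the job is handed in. `sign_off` gave no verdict, and the last move ended at about 13.6 s of the 51 s allowed.

- **Dial:** It started at setting 2. I pushed the side of the pointer with the shut fingertip through three clicks. After the third, the predicted outline for setting 5 matched the pointer in both fixed cameras, and it still matched at the end. The wrist force read between pushes stayed below about 1 N; I did not read it during them.
- **Start key:** I pressed it slowly until its travel stopped. The force rose from 2 to 4 N on the way down and reached 13 N at the stop. The pictures show it down, then up again after I lifted clear.
- **Bystanders:** The bottle and rotor lid show no pixel change from the first pictures in either camera. I judged the rack by eye only, and it looked unmoved.
- **Disagreements:**
  - My first push passed over the pointer without touching it, because the shut fingertip sits about 25–29 mm above the reported TCP. I measured that offset in the images, lowered the tool and repeated the push.
  - The wrist camera and the two fixed cameras placed the shaker 2–3 mm apart, so I used a value in between.

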